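# Put the swollen phone battery away in the battery box

## Task

One of the two phone batteries on the bench has swollen up like a pillow. Slide the cover of the sloping steel battery box up its slope to open it, lay the swollen battery flat on the compartment's sloping floor without dropping it, and slide the cover back down until it is fully shut. Leave the flat battery where it lies.

Things in the scene. Friction and masses are not known exactly. Their poses are not given: they have to be found in the camera images.
- battery_box: Grey steel box fixed to the bench, 150 (x) x 160 (y) mm, top sloping 30 degrees up along its +x: 42 mm high at the front (-x, towards the robot), 129 at the back. Origin: centre of its underside on the bench; z up. In the top one open compartment, 124 mm up the slope x 136 mm wide (y), 26 mm deep. Side rails of the cover stand 9 mm off the slope. Steel end walls 22 mm thick.
- cover (a joint): The box's flat steel cover, 142 x 147 x 3 mm, sliding up and down the slope in the side rails, 1 to 4 mm above the compartment's rim. 0 = shut (at its stop, compartment covered), 0.13 m = at its upper stop (compartment bare but for 2 mm; the cover then juts out behind the box). Friction about 4 N holds it wherever it is left. It starts up to 0.03 open.
- cover_handle (a point): Middle of the grip bar of the cover's dark bow handle: a round bar 10 mm thick, 88 mm long, level along the box's y, 29 mm off the slope (24 mm finger room under it, 30 mm+ on either side). It is 16 mm up from the cover's lower edge (folded up 10 mm) and moves with the cover. The point's axes are the box's (z up, x level): turn by 30 degrees about y for the slope.
- box_floor (a point): Centre of the compartment's flat floor, 26 mm below the rim along the slope's normal. Axes: x up the slope, y level across, z square off the slope (30 degrees from vertical, leaning to the box's -x). The floor reaches 62 mm either way along x and 68 mm along y.
- swollen_battery: Swollen black pouch cell with a pale label, 96 (x) x 44 (y) mm, 18 mm thick in the middle: flat underside, straight upright edges 8 mm high, bulged upper face. A copper tab with a small plug sticks out 15 mm at +x. Origin: centre of the underside; z up through the bulge. Weighs 40 to 80 g, lies flat on the bench.
- flat_battery: Sound flat phone battery, black with pale label, 40 (x) x 97 (y) x 4 mm, lying flat on the bench; origin at its underside, near the middle; z up. To be left alone. (The microscope to the right of the batteries is fixed and 0.45 m high: pass over it.)

How it is judged:
By the outcome, as a careful person would: the job done as asked, in the order asked, and still so for the second after the job is handed in, with the robot touching nothing.
It also fails if it takes over 72 s, if anything falls off the work surface, if the arm or the gripper's body presses on something with over 40 N, if the wrist force passes 120 N, or if a joint passes its speed limit or range.

## Robot

A 6-joint arm with a two-finger parallel gripper is mounted at the origin on a cart in front of the work surface, level with it; the furniture and walls round the work are solid. World frame = base frame: x ahead of the robot, y to its left, z up, the work surface at z = 0. Lengths are in m, angles in rad, forces in N, time in s.
With the tool pointing down it reaches from about 0.3 to 0.875 m from the base axis. Payload 6.4 kg.
Tool frame: the origin (TCP) lies at the very end of the fingers, on their centre line; the grasp point (between the pads) lies 19 mm behind it (env.hold_point_z is the distance from the TCP to the grasp point, in m); z points along the fingers, y is the line along which they close (so a half turn about z gives the same grasp; the last joint's range is limited). The gripper opens to 88 mm and grips with 3 to 60 N. Pads are 18 mm wide; open, the fingers measure 123 mm over their backs; the gripper's body (75 mm by 187 mm) begins 45 mm behind the grasp point.
Start: joints at [-1.467, 0.181, 1.607, -0, 1.354, -0.206], TCP at [0.175, -0.548, 0.239] pointing down, gripper open.
Joint ranges: [-2.99, 2.99], [-0.89, 2.07], [0.3, 2.58], [-1.14, 4.28], [0, 2.63], [-3.12, 3.12]. Speed limits (rad/s): [2.57, 2.57, 3.01, 3.14, 3.14, 3.14].

## Interface

Orientations are given as a unit quaternion [w, x, y, z].
In Python, from plant import env gives the robot as it stands.
- The arm moves only by the tool carry_out, never from a script. Its argument "steps" is a list of rows, each a list of 5 numbers: the finger opening in m, from 0 to 0.0881, then the shift along the world's x, y, z in m, then the turn about the world's z in units of 8 degrees (1.0 is 8 degrees). A call has exactly 5 rows; each row shifts and turns the commanded pose from where the row before left it; what a row does not reach is not made up. A row lasts 1/10 s, in which the tool goes at most 50 mm and 8.59 degrees, less where a joint would pass 70% of its speed; a pose out of reach is approached as far as the arm can. A call is refused whole if a number of a shift passes 0.05 or a number of a turn 1, either way. A call with a gripper value outside its range is refused whole. The fingers move at their own pace and stop on an object; "squeeze" is the grip in N (left out, the last holds). Time passes only in rows, so rows that do not move let the fingers close, or fill a call up. It gives the time, the measured TCP pose, the force, the opening and the grip force at its end, in the units of the state.
- env.observe(): the state, without advancing time (a new reading comes with each control period).
- env.get_image(name): name is "scene" or "top"; returns a dict with "image" (420x560x3 uint8, red, green, blue), "intrinsics" (3x3 intrinsics, pixels), "R" (3x3) and "t" (3): a world point X has camera coordinates R X + t. Camera axes: x right, y down, z forward; pixel columns grow to the right and rows downward; lengths in m; the calibration is good to about 2 mm. A picture is of the moment at which its call begins. There is no depth.
- env.hand_in(): hands the job in; it is judged then, once.
Trained networks look in a picture, given as the dict that the camera call returned (one of the last four; its "shot" number tells which), for a name from the list of things; names that differ only in an ending like _2 or _b are one class to them, and where a whole thing is asked for, a point or a joint stands for the part that bears it (a point fixed in the world has none). Each returns a list of dicts, best first, with "confidence" (0 to 1); they miss things now and then, are a little off and sometimes report something else, mostly with a low value. They report only what shows in the picture. A call takes as long as a camera call.
- env.search_frame(label, picture): "at" ([x, y, z] in m, in world coordinates, good to about 4 mm: the middle of the surface that is visible of it).
- env.cut_out(label, picture): "region" (420x560 bool, what is visible of it).
The state is a dict: "t": time; "joint_positions": joint angles; "dq": joint speeds; "joint_torque": joint torques, N m; "ee_pos": TCP position; "tool_rot": TCP orientation; "ft_force": force on the tool from outside, world axes, zero at the start; "ft_torque": the same for the moment, N m; "gripper_width": opening from 0.0 (shut) to 1.0 (fully open); "grasp_force": force on a finger pad.
Only numpy, scipy, OpenCV 4.12 (cv2) and the standard library are available. Lean on these libraries where they do the work, as an engineer would, in place of code of your own. Each camera call takes 0.05 s, during which the arm holds its last target. There are 200 camera calls.

## Working session

There is one attempt and no reset: what is moved stays moved. The work goes in short steps, Python scripts to look and compute and a tool call to move; the robot and the scene stay as the last step left them, time stands still between calls to the robot, and variables do not carry over. Pictures are saved under pics/ and viewed, at most 10 in all, crops included, and the job is handed in when it is done.

Besides the shell and the picture viewer there is one more tool, called after ">>>" as name([rows], argument=value, ...), one row to a line, values as JSON. carry_out: Moves the arm, as the interface text tells. Its arguments: {"type":"object","properties":{"steps":{"type":"array","items":{"type":"array","items":{"type":"number"}}},"squeeze":{"type":"number"}},"required":["steps"]}

```bash
mkdir -p pics; cat > h.py <<'E'
from plant import env
import numpy as np, cv2
def shot(n):
    p=env.get_image(n); return p
def save(p,f): cv2.imwrite('pics/'+f,cv2.cvtColor(p['image'],cv2.COLOR_RGB2BGR))
def ray(p,u,v,z):
    K,R,t=map(np.array,(p['intrinsics'],p['R'],p['t'])); d=R.T@np.linalg.solve(K,[u,v,1]); c=-R.T@t
    return c+d*(z-c[2])/d[2]
def proj(p,X):
    K,R,t=map(np.array,(p['intrinsics'],p['R'],p['t'])); q=K@(R@np.array(X)+t); return q[:2]/q[2]
E
python3 - <<'E'
from h import *
np.set_printoptions(precision=4,suppress=True)
ims=[]
for n in('top','scene'):
    p=shot(n); ims.append(p['image']); print(n,np.array(p['intrinsics']).tolist(),-np.array(p['R']).T@p['t'])
    for l in('battery_box','cover','cover_handle','swollen_battery','flat_battery'):
        for r in env.search_frame(l,p)[:2]: print(l,np.round(r['at'],4),round(r['confidence'],2),proj(p,r['at']))
        c=env.cut_out(l,p)
        if c:
            m=c[0]['region'].astype(np.uint8); cn=max(cv2.findContours(m,0,2)[0],key=cv2.contourArea); print('  mask',c[0]['confidence'],cv2.minAreaRect(cn))
    save(p,n+'0.png')
print(env.observe()); print(env.hold_point_z)
E
```

```text
top [[412.20032578046516, 0.0, 276.5272963122752], [0.0, 412.20032578046516, 203.6114236864761], [0.0, 0.0, 1.0]] [0.3393 0.3041 0.9301]
battery_box [0.4798 0.4186 0.0946] 0.69 [208.8088 187.7037]
  mask 0.63 ((209.8477325439453, 186.13198852539062), (83.92902374267578, 83.35904693603516), 4.085616588592529)
cover [0.4847 0.4091 0.0929] 0.83 [213.5759 185.4138]
  mask 0.86 ((212.07177734375, 185.0428924560547), (66.76249694824219, 68.58238983154297), 4.289153099060059)
cover_handle [0.4851 0.4115 0.0904] 0.88 [212.558 185.445]
cover_handle [0.4803 0.4182 0.0918] 0.18 [209.1923 187.6841]
  mask 0.61 ((212.66207885742188, 185.05517578125), (68.0972900390625, 68.26339721679688), 4.763641834259033)
swollen_battery [0.3913 0.2472 0.014 ] 0.75 [291.1183 231.8018]
  mask 0.86 ((289.3407287597656, 231.04139709472656), (50.359283447265625, 21.14930534362793), 61.38954162597656)
flat_battery [0.4578 0.1468 0.0086] 0.87 [334.5673 201.7657]
  mask 0.84 ((333.7314453125, 202.83653259277344), (17.979978561401367, 43.381744384765625), 64.23066711425781)
scene [[504.19629372523576, 0.0, 283.73159192
[... 757 characters left out ...]
3594), 13.5704345703125)
flat_battery [0.4529 0.149  0.0035] 0.61 [337.1529 189.2881]
  mask 0.72 ((336.1999816894531, 187.89999389648438), (19.922346115112305, 38.8960075378418), 18.43494987487793)
{'t': 1.1, 'joint_positions': array([-1.4673,  0.1808,  1.607 ,  0.    ,  1.3538, -0.2063]), 'dq': array([0.0003, 0.0003, 0.0014, 0.001 , 0.0007, 0.0008]), 'joint_torque': array([  0.0028, -43.3841, -34.2175,   0.0705,   0.0309,  -0.    ]), 'ee_pos': array([ 0.1753, -0.5476,  0.2387]), 'tool_rot': array([-0.    ,  0.988 ,  0.1543,  0.    ]), 'ft_force': array([-0.56  ,  0.3581,  0.2679]), 'ft_torque': array([0.0107, 0.0313, 0.0245]), 'grasp_force': 0.0, 'gripper_width': 0.9988421654803801}
0.0187
```

```bash
python3 - <<'E'
import cv2
a=cv2.imread('pics/top0.png')[120:280,140:380]; cv2.imwrite('pics/top0c.png',cv2.resize(a,(780,520),interpolation=cv2.INTER_CUBIC))
a=cv2.imread('pics/scene0.png')[160:340,140:380]; cv2.imwrite('pics/scene0c.png',cv2.resize(a,(780,585),interpolation=cv2.INTER_CUBIC))
E
```

```text
(no output)
```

View pics/top0c.png

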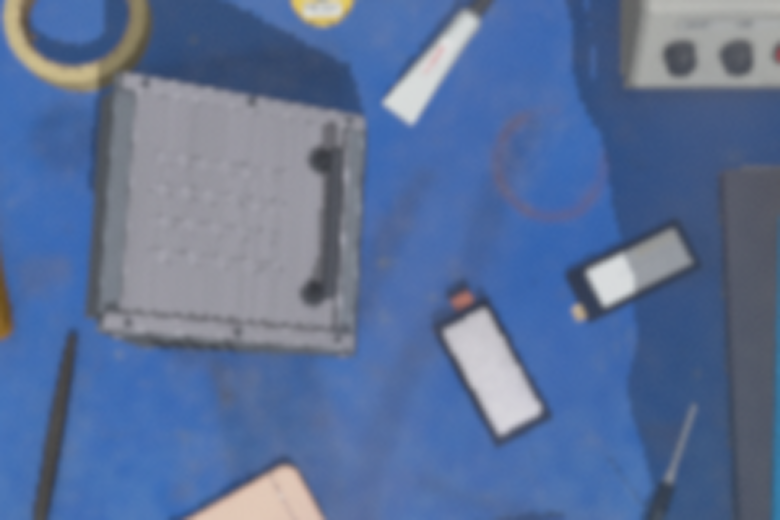

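View pics/scene0c.png

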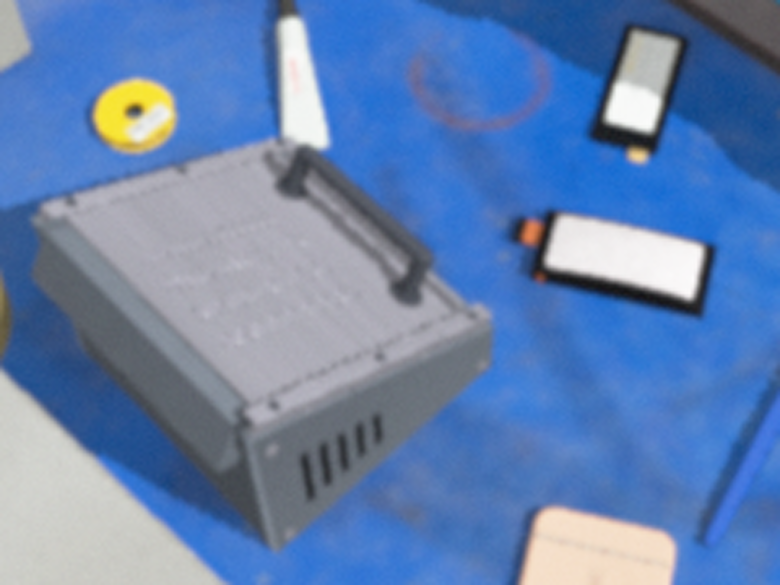

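```bash
cat > box.py <<'E'
from h import *
import pickle
from scipy.optimize import least_squares
c30,s30=np.cos(np.pi/6),.5
def sl(s,y,n): # slope coords about box centre (s along slope, from x=0)
    return [s*c30-n*s30,y,0.0853+s*s30+n*c30]
def W(P,b):
    X,Y,a=P[:3]; c,s=np.cos(a),np.sin(a); return [X+c*b[0]-s*b[1],Y+s*b[0]+c*b[1],b[2]]
E
cat > fit.py <<'E'
from box import *
T,S=shot('top'),shot('scene'); pickle.dump((T,S),open('ts.pkl','wb'))
f=lambda u,v,o:(o[0]+u/3.25,o[1]+v/3.25)
tc=lambda u,v:f(u,v,(140,120)); sc=lambda u,v:f(u,v,(140,160))
obs=[(T,tc(363,118),sl(-.0866,-.08,.009)),(T,tc(355,352),sl(-.0866,.08,.009)),
(S,sc(490,315),sl(-.0866,.08,.009)),(S,sc(242,430),sl(.0866,.08,.009)),(S,sc(275,545),[.075,.08,0]),(S,sc(40,215),sl(.0866,-.08,.009)),(S,sc(285,140),sl(-.0866,-.08,.009))]
hobs=[(T,tc(320,160),1),(S,sc(403,297),2)]
def res(P): return np.concatenate([proj(p,W(P,b))-uv for p,uv,b in obs])
r=least_squares(res,[.48,.42,1.57],loss='soft_l1'); print(r.x,r.fun.reshape(-1,2).round(1)); P=r.x
# handle s from bar in top
for name,p,k,off in(('t1',T,0,(140,120)),('s1',S,1,(140,160))):
    a=p['image'][off[1]:off[1]+(160 if k==0 else 180),off[0]:off[0]+240]; a=cv2.cvtColor(cv2.resize(a,None,fx=3.25,fy=3.25,interpolation=cv2.INTER_CUBIC),4)
    q=lambda b:tuple(int(x) for x in (proj(p,W(P,b))-off)*3.25)
    for n,col in((0,(0,255,0)),(.009,(0,255,255))):
        pts=[q(sl(i*.0866,j*.08,n)) for i,j in((-1,-1),(-1,1),(1,1),(1,-1))]; cv2.polylines(a,[np.array(pts)],True,col,1)
    cv2.polylines(a,[np.array([q([i*.075,j*.08,0]) for i,j in((-1,-1),(-1,1),(1,1),(1,-1))])],True,(255,0,255),1)
    for d in(0,.01,.02,.03): cv2.line(a,q(sl(-.054+d,-.044,.029)),q(sl(-.054+d,.044,.029)),(0,0,255),1)
    cv2.imwrite('pics/%s.png'%name,a)
E
python3 fit.py
```

```text
[0.48435749 0.41369176 1.52048432] [[ 0.6 -2.2]
 [ 0.2 -1. ]
 [ 1.7  0.8]
 [ 3.1  1.9]
 [-0.6  5. ]
 [-4.4 -1.4]
 [ 0.1 -1.8]]
```

```bash
python3 -c "
import cv2,numpy as np
a=cv2.imread('pics/t1.png')[40:400,60:460];b=cv2.imread('pics/s1.png')[120:480,0:400];b=cv2.copyMakeBorder(b,0,0,0,0,0);
cv2.imwrite('pics/ts1.png',np.hstack([a,cv2.imread('pics/s1.png')[110:470,20:420]]))"
```

```text
(no output)
```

View pics/ts1.png

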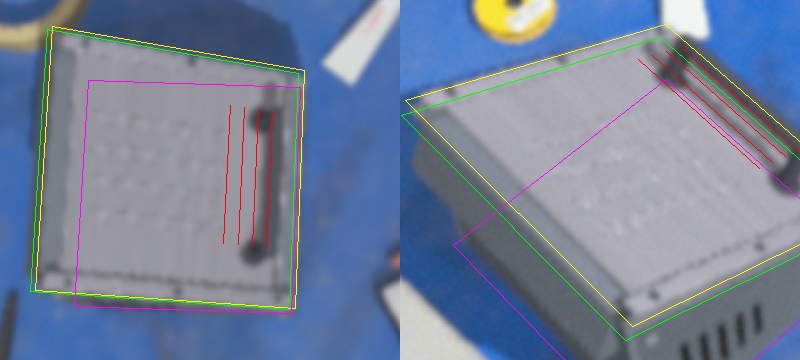

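```bash
python3 - <<'E'
from box import *
T,S=pickle.load(open('ts.pkl','rb'))
g=lambda p:cv2.cvtColor(p['image'],cv2.COLOR_RGB2GRAY)
print('top'); a=g(T)
for v in range(154,218,3): print(v,a[v,232:254].tolist())
a=g(S); print('scene cols 215..285')
for v in range(200,258,3): print(v,a[v,222:280:2].tolist())
P=[.48436,.41369,1.5205]
for d in(-.01,0,.01,.02): print(d,[proj(T,W(P,sl(-.054+d,y,.029))).round(1).tolist() for y in(-.044,0,.044)],[proj(S,W(P,sl(-.054+d,y,.029))).round(1).tolist() for y in(-.044,0,.044)])
E
```

```text
top
154 [149, 149, 148, 148, 148, 144, 140, 136, 134, 136, 136, 127, 116, 107, 100, 96, 93, 90, 87, 90, 101, 105]
157 [150, 149, 146, 146, 149, 151, 149, 145, 137, 128, 128, 138, 147, 146, 130, 119, 127, 141, 144, 136, 118, 106]
160 [152, 153, 152, 154, 154, 151, 143, 124, 110, 106, 107, 120, 132, 127, 116, 121, 125, 127, 127, 119, 106, 101]
163 [154, 152, 153, 154, 154, 149, 137, 120, 108, 107, 107, 118, 129, 120, 118, 125, 126, 126, 129, 126, 107, 99]
166 [153, 151, 145, 126, 104, 86, 75, 72, 75, 77, 79, 82, 87, 101, 120, 126, 125, 123, 122, 115, 102, 99]
169 [153, 147, 130, 102, 80, 68, 65, 65, 66, 68, 77, 85, 87, 103, 124, 125, 124, 123, 119, 110, 100, 99]
172 [154, 153, 150, 140, 122, 103, 88, 76, 71, 73, 79, 84, 89, 114, 141, 137, 128, 125, 117, 105, 97, 98]
175 [154, 154, 155, 155, 154, 152, 142, 120, 96, 82, 82, 85, 89, 114, 141, 138, 128, 121, 110, 95, 94, 99]
178 [154, 154, 156, 156, 155, 154, 143, 121, 96, 83, 84, 84, 85, 102, 126, 131, 128, 129, 120, 101, 98, 101]
181 [154, 154, 156, 156, 154, 153, 143, 118, 91, 81, 83, 84, 88, 105, 124, 129, 129, 131, 123, 105, 101, 103]
[... 3945 characters left out ...]
 171, 173, 174, 170, 178, 177, 174, 173, 177, 175, 170, 173, 173, 174, 171, 172, 173, 172, 174, 165, 150, 142, 149, 167, 172, 172, 165, 139]
257 [178, 174, 173, 177, 176, 175, 175, 176, 175, 172, 170, 177, 173, 172, 178, 177, 173, 171, 173, 174, 173, 173, 174, 175, 173, 169, 169, 152, 154]
-0.01 [[246.6, 167.3], [245.8, 188.0], [244.9, 208.9]] [[236.3, 207.0], [254.2, 222.6], [272.8, 238.8]]
0 [[242.4, 166.7], [241.5, 187.4], [240.6, 208.5]] [[232.2, 208.3], [250.2, 224.0], [268.9, 240.5]]
0.01 [[238.1, 166.0], [237.2, 186.9], [236.2, 208.0]] [[228.1, 209.6], [246.1, 225.5], [264.9, 242.1]]
0.02 [[233.7, 165.3], [232.8, 186.3], [231.8, 207.6]] [[223.8, 210.9], [241.9, 227.0], [260.8, 243.8]]
```

```bash
python3 - <<'E'
from box import *
np.set_printoptions(precision=4,suppress=True)
P=[.48436,.41369,1.5205]
print('handle',W(P,sl(-.056,0,.029)),'floor',W(P,sl(0,0,-.026)))
for n in('top','scene'):
    p=shot(n); print(n,W(P,sl(-.056,0,.029)))
    for l,z in(('swollen_battery',.007),('flat_battery',.003)):
        m=env.cut_out(l,p)[0]['region'].astype(np.uint8); cn=max(cv2.findContours(m,0,2)[0],key=cv2.contourArea)[:,0]
        w=np.array([ray(p,u,v,z)[:2] for u,v in cn],np.float32); c,s,a=cv2.minAreaRect(w*1000); print(l,np.array(c),s,a)
    hsv=cv2.cvtColor(p['image'],cv2.COLOR_RGB2HSV); m=env.cut_out('swollen_battery',p)[0]['region']
    m=cv2.dilate(m.astype(np.uint8),np.ones((5,5)))
    for nm,mm,z in(('label',m&(hsv[...,1]<60)&(hsv[...,2]>110),.016),('copper',m&(hsv[...,0]<20)&(hsv[...,1]>70),.003),('dark',m&(hsv[...,2]<75),.006)):
        ys,xs=np.nonzero(mm); w=np.array([ray(p,u,v,z)[:2] for u,v in zip(xs,ys)],np.float32)
        if len(w)>3: print(nm,len(w),w.mean(0)*1000,cv2.minAreaRect(w*1000))
E
```

```text
handle [np.float64(0.4811927967957617), np.float64(0.3507722435268946), np.float64(0.08241473670974872)] floor [np.float64(0.48501357660596267), np.float64(0.4266735602829169), np.float64(0.0627833395016046)]
top [np.float64(0.4811927967957617), np.float64(0.3507722435268946), np.float64(0.08241473670974872)]
swollen_battery [392.9299 251.3205] (109.57845306396484, 44.483158111572266) 28.410764694213867
flat_battery [455.3195 148.0987] (40.733272552490234, 97.01841735839844) 25.613616943359375
label 669 [386.7083 247.7681] ((393.0198059082031, 250.81280517578125), (100.31361389160156, 38.59257125854492), 27.515369415283203)
copper 12 [436.8735 266.497 ] ((437.05731201171875, 266.1197204589844), (9.065875053405762, 4.550463676452637), 89.05624389648438)
scene [np.float64(0.4811927967957617), np.float64(0.3507722435268946), np.float64(0.08241473670974872)]
swollen_battery [393.6898 251.071 ] (107.54158782958984, 47.76756286621094) 27.378704071044922
flat_battery [456.8018 145.9994] (41.48081588745117, 96.64689636230469) 25.883140563964844
label 853 [387.1394 247.3311] ((387.5392761230469, 247.37599182128906), (83.97935485839844, 38.0503044128418), 27.282644271850586)
copper 54 [436.1842 266.2022] ((431.44390869140625, 272.0398254394531), (12.67070484161377, 35.681556701660156), 41.113677978515625)
dark 243 [386.1927 258.7155] ((394.89752197265625, 250.71786499023438), (107.56880187988281, 42.386905670166016), 28.43335723876953)
```

```bash
python3 - <<'E'
import cv2,numpy as np
cv2.imwrite('pics/both.png',np.hstack([cv2.resize(cv2.imread('pics/top0.png'),(400,300)),cv2.resize(cv2.imread('pics/scene0.png'),(400,300))]))
E
```

```text
(no output)
```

View pics/both.png

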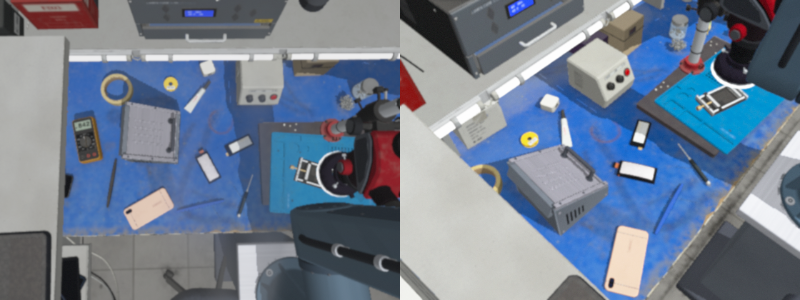

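>>> carry_out([
  [0,0,0,0.045,0.8],
  [0,0,0,0.045,0.8],
  [0,0,0,0.045,0.8],
  [0,0,0,0.045,0.8],
  [0,0,0,0.045,0.8],
], squeeze=10)

```text
t: 2.1
ee_pos: [0.1753, -0.5473, 0.4657]
tool_rot: [0.0, 0.906, 0.423, -0.0]
ft_force: [0.6, -0.1, -0.1]
gripper_width: 0.574
grasp_force: 0.0
```

>>> carry_out([
  [0,0,0,0.045,0.8],
  [0,0,0,0.045,0.8],
  [0,0.02,0.03,0.03,0.8],
  [0,0.025,0.038,0,0.8],
  [0,0.025,0.038,0,0.8],
])

```text
t: 2.6
ee_pos: [0.2457, -0.4409, 0.5847]
tool_rot: [0.001, 0.755, 0.656, -0.0]
ft_force: [0.8, -0.4, -0.3]
gripper_width: 0.116
grasp_force: 0.0
```

>>> carry_out([
  [0,0.02,0.045,0,0.67],
  [0,0.02,0.045,0,0],
  [0,0.02,0.045,0,0],
  [0,0.02,0.045,0,0],
  [0,0.02,0.045,0,0],
])

```text
t: 3.1
ee_pos: [0.3455, -0.2147, 0.5839]
tool_rot: [0.0, 0.725, 0.689, 0.0]
ft_force: [0.5, -0.4, 0.3]
gripper_width: 0.004
grasp_force: 0.0
```

>>> carry_out([
  [0,0.02,0.045,0,0],
  [0,0.02,0.045,0,0],
  [0,0.02,0.045,0,0],
  [0,0.02,0.045,0,0],
  [0,0.02,0.045,0,0],
])

```text
t: 3.6
ee_pos: [0.4455, 0.0105, 0.5841]
tool_rot: [0.001, 0.725, 0.689, 0.0]
ft_force: [0.8, -1.2, -0.1]
gripper_width: 0.006
grasp_force: 0.0
```

>>> carry_out([
  [0,0.01,0.048,0,0],
  [0,0.01,0.048,0,0],
  [0,0.01,0.048,0,0],
  [0,0.01,0.048,0,0],
  [0,0,0,-0.04,0],
])

```text
t: 4.1
ee_pos: [0.4867, 0.2057, 0.5477]
tool_rot: [0.002, 0.722, 0.691, 0.004]
ft_force: [0.2, -0.4, 0.5]
gripper_width: 0.004
grasp_force: 0.0
```

>>> carry_out([
  [0,-0.002,0.038,-0.03,0],
  [0,-0.002,0.038,-0.03,0],
  [0,-0.002,0.036,-0.03,0],
  [0,0,0,-0.05,0],
  [0,0,0,-0.05,0],
])

```text
t: 4.6
ee_pos: [0.4789, 0.3137, 0.3525]
tool_rot: [0.0, 0.724, 0.69, 0.001]
ft_force: [1.3, 0.4, -0.9]
gripper_width: 0.006
grasp_force: 0.0
```

>>> carry_out([
  [0,0,0,-0.05,0],
  [0,0,0,-0.05,0],
  [0,0,0,-0.05,0],
  [0,0,0,-0.04,0],
  [0,0,0,0,0],
])

```text
t: 5.1
ee_pos: [0.4751, 0.3106, 0.1574]
tool_rot: [-0.002, 0.725, 0.689, -0.006]
ft_force: [-0.8, -0.3, 0.6]
gripper_width: 0.005
grasp_force: 0.0
```

>>> carry_out([
  [0,0,0,-0.03,0],
  [0,0,0,-0.03,0],
  [0,0,0,-0.025,0],
  [0,0,0,0,0],
  [0,0,0,0,0],
])

```text
t: 5.6
ee_pos: [0.4806, 0.3129, 0.0808]
tool_rot: [0.0, 0.725, 0.689, 0.001]
ft_force: [1.0, 0.3, 0.6]
gripper_width: 0.006
grasp_force: 0.0
```

```bash
python3 - <<'E'
from h import *
a=shot('top');b=shot('scene'); print(env.observe()['ee_pos'])
r=lambda p,y,x:cv2.resize(p['image'][y:y+150,x:x+130],(400,462),interpolation=cv2.INTER_CUBIC)
cv2.imwrite('pics/m1.png',cv2.cvtColor(np.hstack([r(a,120,160),r(b,170,170)]),4))
E
```

```text
[0.48123171 0.31313626 0.08155635]
```

View pics/m1.png

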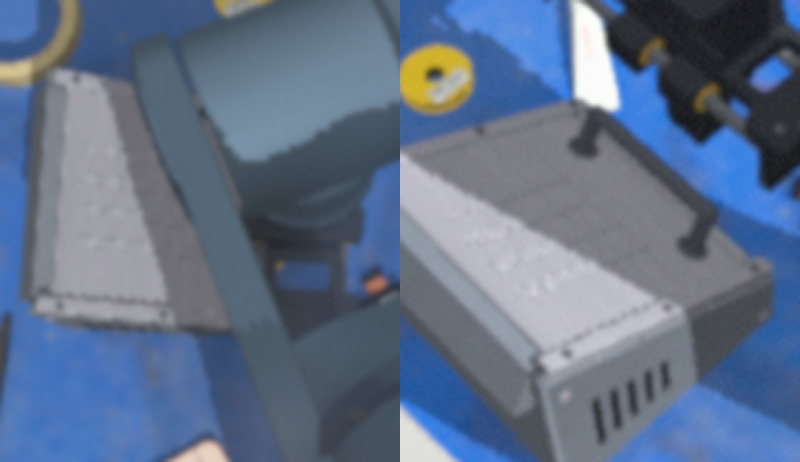

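>>> carry_out([
  [0,0,0,-0.008,0],
  [0,0,0.006,0,0],
  [0,0,0.006,0,0],
  [0,0,0.004,0,0],
  [0,0,0,0,0],
])

```text
t: 6.2
ee_pos: [0.4793, 0.3292, 0.0709]
tool_rot: [0.0, 0.724, 0.689, 0.0]
ft_force: [0.4, -0.1, -0.0]
gripper_width: 0.006
grasp_force: 0.0
```

>>> carry_out([
  [0,0,0.005,0.003,0],
  [0,0,0.005,0.003,0],
  [0,0,0.005,0.003,0],
  [0,0,0,0,0],
  [0,0,0,0,0],
])

```text
t: 6.7
ee_pos: [0.4793, 0.3436, 0.0799]
tool_rot: [-0.0, 0.725, 0.689, 0.0]
ft_force: [-0.6, -2.1, 0.4]
gripper_width: 0.002
grasp_force: 1.0
```

>>> carry_out([
  [0,0,-0.002,-0.008,0],
  [0,0,0.004,0.001,0],
  [0,0.001,0.01,0.0058,0],
  [0,0,0.01,0.0058,0],
  [0,0.001,0.01,0.0058,0],
])

```text
t: 7.2
ee_pos: [0.4806, 0.3745, 0.0892]
tool_rot: [0.0, 0.725, 0.689, -0.002]
ft_force: [-0.2, -6.2, -3.0]
gripper_width: 0.006
grasp_force: 2.9
```

>>> carry_out([
  [0,0,0.01,0.0058,0],
  [0,0.001,0.01,0.0058,0],
  [0,0,0.01,0.0058,0],
  [0,0.001,0.01,0.0058,0],
  [0,0,0.01,0.0058,0],
])

```text
t: 7.7
ee_pos: [0.4833, 0.4244, 0.1183]
tool_rot: [0.001, 0.725, 0.689, -0.001]
ft_force: [2.6, -6.4, -3.2]
gripper_width: 0.01
grasp_force: 2.7
```

>>> carry_out([
  [0,0,0.01,0.0058,0],
  [0,0.001,0.008,0.0046,0],
  [0,0,0.004,0.0023,0],
  [0,0,0.002,0.0012,0],
  [0,0,0,0,0],
])

```text
t: 8.2
ee_pos: [0.4842, 0.4453, 0.1305]
tool_rot: [0.002, 0.725, 0.689, -0.004]
ft_force: [2.6, -15.1, -3.4]
gripper_width: 0.011
grasp_force: 7.3
```

>>> carry_out([
  [0,0,0.002,0.0012,0],
  [0,0,0.002,0.0012,0],
  [0,0,0.001,0.0006,0],
  [0,0,0,0,0],
  [0,0,0,0,0],
])

```text
t: 8.7
ee_pos: [0.484, 0.4455, 0.1308]
tool_rot: [0.004, 0.726, 0.688, -0.008]
ft_force: [6.8, -29.5, -10.6]
gripper_width: 0.007
grasp_force: 13.9
```

>>> carry_out([
  [0,0,-0.015,0,0],
  [0,0,-0.02,0,0],
  [0.05,0,-0.02,0.03,0],
  [0.08,0,0,0.05,0],
  [0.08,0,-0.04,0.02,-1],
])

```text
t: 9.2
ee_pos: [0.4859, 0.3628, 0.2414]
tool_rot: [-0.0, 0.771, 0.637, 0.005]
ft_force: [1.3, -0.0, 0.0]
gripper_width: 0.255
grasp_force: 0.0
```

>>> carry_out([
  [0.08,-0.02,-0.04,0,-1],
  [0.08,-0.02,-0.04,0,-1],
  [0.08,-0.02,-0.02,0,-1],
  [0.08,-0.02,0,0,-1],
  [0.08,0,0,-0.02,-1],
])

```text
t: 9.7
ee_pos: [0.4044, 0.2601, 0.2188]
tool_rot: [-0.001, 0.943, 0.332, 0.003]
ft_force: [0.4, 0.7, -0.1]
gripper_width: 0.708
grasp_force: 0.0
```

>>> carry_out([
  [0.058,-0.011,-0.008,-0.04,-0.7],
  [0.058,-0.011,-0.007,-0.04,-0.65],
  [0.058,0,0,-0.04,0],
  [0.058,0,0,-0.03,0],
  [0.058,0,0,0,0],
])

```text
t: 10.2
ee_pos: [0.3792, 0.2437, 0.0628]
tool_rot: [-0.0, 0.97, 0.244, -0.004]
ft_force: [0.7, 0.7, 0.4]
gripper_width: 0.658
grasp_force: 0.0
```

```bash
python3 - <<'E'
from box import *
np.set_printoptions(precision=4,suppress=True)
a=shot('top');b=shot('scene'); o=env.observe(); print(o['ee_pos'],o['tool_rot'],o['gripper_width'])
r=lambda p,y,x:cv2.resize(p['image'][y:y+173,x:x+150],(400,462),interpolation=cv2.INTER_CUBIC)
e=o['ee_pos']; print(proj(b,e),proj(b,[.387,.2477,0]),proj(b,[.3826,.2453,0]))
cv2.imwrite('pics/m2.png',cv2.cvtColor(np.hstack([r(b,160,150),r(b,160,250)]),4))
E
```

```text
[0.3826 0.2448 0.0666] [-0.0002  0.9696  0.2446  0.    ] 0.6608228489250779
[337.7216 223.0439] [331.181  242.9971] [333.943  243.5739]
```

View pics/m2.png

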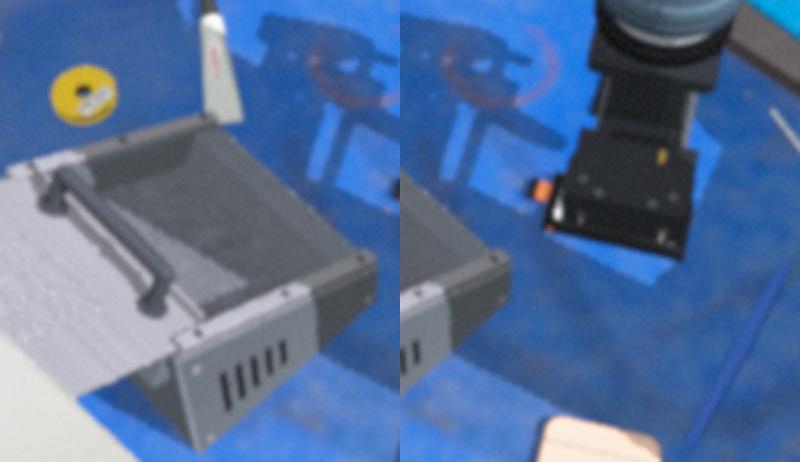

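>>> carry_out([
  [0.058,0,0,-0.03,0],
  [0.058,0,0,-0.02,0],
  [0.058,0,0,-0.01,0],
  [0.058,0,0,0,0],
  [0.058,0,0,0,0],
])

```text
t: 10.8
ee_pos: [0.3836, 0.2449, 0.0074]
tool_rot: [-0.0, 0.97, 0.245, 0.001]
ft_force: [0.2, 0.5, -0.8]
gripper_width: 0.655
grasp_force: 0.0
```

>>> carry_out([
  [0.058,0,0,-0.0025,0],
  [0.035,0,0,0,0],
  [0.035,0,0,0,0],
  [0.035,0,0,0,0],
  [0.035,0,0,0,0],
], squeeze=10)

```text
t: 11.3
ee_pos: [0.3828, 0.2445, 0.004]
tool_rot: [-0.0, 0.97, 0.245, 0.0]
ft_force: [-0.3, -0.4, 5.2]
gripper_width: 0.497
grasp_force: 10.0
```

>>> carry_out([
  [0.035,0,0,0,0],
  [0.035,0,0,0.01,0],
  [0.035,0,0,0.02,0],
  [0.035,0,0,0.02,0],
  [0.035,0,0,0,0],
])

```text
t: 11.8
ee_pos: [0.3842, 0.2451, 0.056]
tool_rot: [-0.0, 0.97, 0.245, 0.002]
ft_force: [0.0, 0.3, -0.7]
gripper_width: 0.493
grasp_force: 10.0
```

```bash
python3 - <<'E'
from box import *
T,S=pickle.load(open('ts.pkl','rb'))
a=cv2.imread('pics/m2.png')[100:462,:400]; a=cv2.resize(a,None,fx=1.6,fy=1.6,interpolation=cv2.INTER_CUBIC)
P=[.48436,.41369,1.5205]
q=lambda b:tuple(int(x) for x in (((proj(S,W(P,b))-(150,160))*400/150)-(0,100))*1.6)
L=lambda pts,c:cv2.polylines(a,[np.array([q(sl(*p)) for p in pts])],False,c,1)
L([(.062,-.068,0),(-.062,-.068,0),(-.062,.068,0),(.062,.068,0)],(0,255,0))
L([(.062,-.068,-.026),(-.062,-.068,-.026),(-.062,.068,-.026)],(0,255,255))
L([(-.0866,-.08,.009),(-.0866,.08,.009),(.0866,.08,.009)],(255,0,255))
L([(.076,-.044,.029),(.076,.044,.029)],(0,0,255))
L([(.060,-.0735,.004),(.060,.0735,.004)],(0,128,255))
cv2.imwrite('pics/ov.png',a)
E
```

```text
(no output)
```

View pics/ov.png

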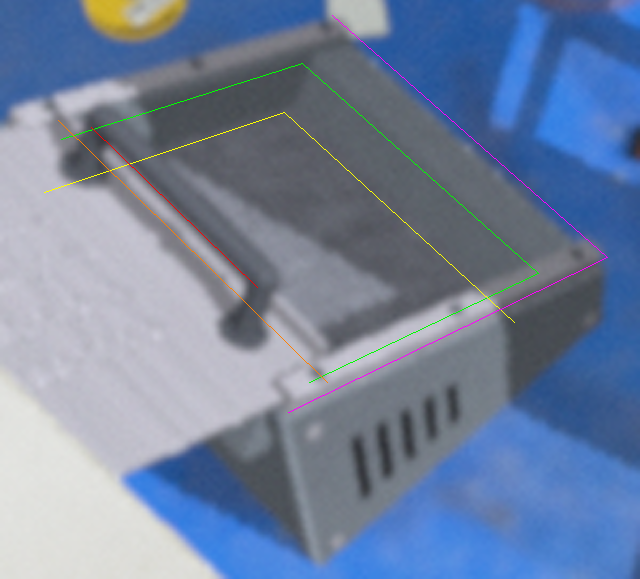

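>>> carry_out([
  [0.035,0,0,0.03,0],
  [0.035,0,0,0.03,0.9],
  [0.035,0,0,0.03,0.9],
  [0.035,0,0,0.03,0.9],
  [0.035,0,0,0.02,0.9],
])

```text
t: 12.3
ee_pos: [0.3826, 0.2445, 0.1949]
tool_rot: [0.0, 0.877, 0.48, 0.001]
ft_force: [-1.1, 0.4, -0.4]
gripper_width: 0.498
grasp_force: 10.0
```

>>> carry_out([
  [0.035,0.025,0.03,0,0.9],
  [0.035,0.025,0.03,0,0.9],
  [0.035,0.025,0.03,0,0.9],
  [0.035,0.025,0.03,0,0.95],
  [0.035,0,0.02,0,0],
])

```text
t: 12.8
ee_pos: [0.4844, 0.3856, 0.192]
tool_rot: [0.0, 0.729, 0.685, -0.0]
ft_force: [0.2, -0.4, -0.8]
gripper_width: 0.498
grasp_force: 10.0
```

>>> carry_out([
  [0.035,0,0,-0.03,0],
  [0.035,0,0,-0.03,0],
  [0.035,0,0,0,0],
  [0.035,0,0,0,0],
  [0.035,0,0,0,0],
])

```text
t: 13.3
ee_pos: [0.4832, 0.3847, 0.135]
tool_rot: [0.0, 0.73, 0.684, 0.001]
ft_force: [-0.9, 0.1, -0.4]
gripper_width: 0.499
grasp_force: 10.0
```

```bash
python3 - <<'E'
from box import *
np.set_printoptions(precision=4,suppress=True)
a=shot('top');b=shot('scene'); o=env.observe(); print(o['ee_pos'],o['tool_rot'],o['gripper_width'])
r=lambda p,y,x:cv2.resize(p['image'][y:y+173,x:x+150],(400,462),interpolation=cv2.INTER_CUBIC)
cv2.imwrite('pics/m3.png',cv2.cvtColor(np.hstack([r(a,110,150),r(b,150,160)]),4))
E
```

```text
[0.4834 0.3848 0.1355] [0.0004 0.7296 0.6839 0.0015] 0.49807668627530916
```

View pics/m3.png

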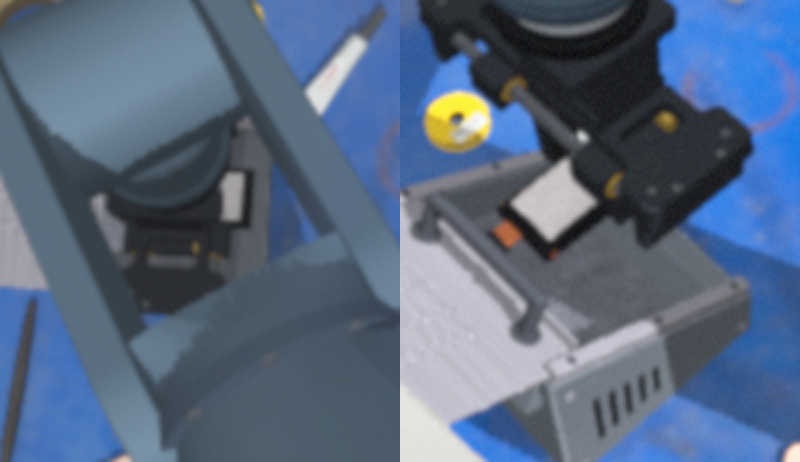

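>>> carry_out([
  [0.035,0,0,-0.015,0],
  [0.035,0,0,-0.015,0],
  [0.035,0,0,-0.01,0],
  [0.035,0,0,-0.01,0],
  [0.035,0,0,0,0],
], squeeze=6)

```text
t: 13.9
ee_pos: [0.481, 0.3836, 0.0811]
tool_rot: [-0.001, 0.73, 0.684, -0.002]
ft_force: [-0.2, -0.1, -0.8]
gripper_width: 0.501
grasp_force: 6.0
```

>>> carry_out([
  [0.035,0,0.004,-0.003,0],
  [0.035,0,0.004,0,0],
  [0.035,0,0.004,0,0],
  [0.035,0,0.004,0,0],
  [0.035,0,0,0,0],
])

```text
t: 14.4
ee_pos: [0.4826, 0.4012, 0.0811]
tool_rot: [0.0, 0.729, 0.684, 0.001]
ft_force: [-0.4, 0.0, 0.3]
gripper_width: 0.494
grasp_force: 6.0
```

>>> carry_out([
  [0.035,0,0.003,-0.001,0],
  [0.035,0,0.003,-0.002,0],
  [0.035,0,0.002,-0.003,0],
  [0.035,0,0.001,-0.003,0],
  [0.035,0,0,0,0],
])

```text
t: 14.9
ee_pos: [0.4819, 0.4094, 0.0708]
tool_rot: [-0.0, 0.729, 0.684, -0.0]
ft_force: [-0.8, 0.1, -0.4]
gripper_width: 0.495
grasp_force: 6.0
```

>>> carry_out([
  [0.035,0,0.001,-0.002,0],
  [0.035,0,0.001,-0.002,0],
  [0.035,0,0.001,0,0],
  [0.035,0,0,0,0],
  [0.035,0,0,0,0],
])

```text
t: 15.4
ee_pos: [0.4823, 0.4125, 0.0676]
tool_rot: [-0.0, 0.729, 0.684, 0.0]
ft_force: [0.4, -0.5, 0.6]
gripper_width: 0.498
grasp_force: 6.0
```

```bash
python3 - <<'E'
from box import *
b=shot('scene'); o=env.observe(); print(o['ee_pos'],o['ft_force'],o['ft_torque'],o['gripper_width'])
cv2.imwrite('pics/m4.png',cv2.cvtColor(cv2.resize(b['image'][180:300,160:290],(780,600)[:2] and (650,600),interpolation=cv2.INTER_CUBIC),4))
E
```

```text
[0.4822867  0.41245347 0.06759136] [-0.29599702 -0.65841445 -0.04954009] [-0.10525573 -0.08085731  0.0398009 ] 0.49870251444130037
```

View pics/m4.png

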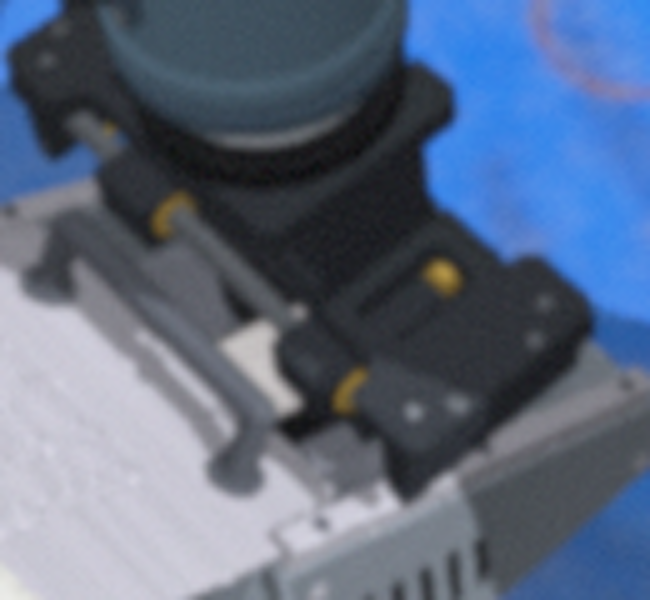

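>>> carry_out([
  [0.035,0,0.001,-0.001,0],
  [0.035,0,0.001,-0.001,0],
  [0.035,0,0,-0.001,0],
  [0.035,0,0,0,0],
  [0.035,0,0,0,0],
])

```text
t: 15.95
ee_pos: [0.4824, 0.4145, 0.0646]
tool_rot: [-0.0, 0.729, 0.684, 0.0]
ft_force: [-0.0, 0.3, 0.4]
gripper_width: 0.494
grasp_force: 6.1
```

>>> carry_out([
  [0.035,0,0,-0.001,0],
  [0.035,0,0,-0.001,0],
  [0.035,0,0,0,0],
  [0.035,0,0,0,0],
  [0.035,0,0,0,0],
])

```text
t: 16.45
ee_pos: [0.4825, 0.4147, 0.0639]
tool_rot: [0.0, 0.729, 0.684, 0.0]
ft_force: [-3.1, -1.4, 9.0]
gripper_width: 0.498
grasp_force: 8.3
```

```bash
python3 - <<'E'
from box import *
np.set_printoptions(precision=1,suppress=True)
b=shot('scene'); o=env.observe(); print(o['ee_pos'],o['ft_force'],o['ft_torque'])
c=env.cut_out('swollen_battery',b); print([(r['confidence'],r['region'].sum()) for r in c])
m=c[0]['region']; ys,xs=np.nonzero(m); h=cv2.convexHull(np.c_[xs,ys].astype(np.int32))[:,0]; print(h.tolist())
hsv=cv2.cvtColor(b['image'],cv2.COLOR_RGB2HSV)
cop=(hsv[...,0]<15)&(hsv[...,1]>90)&(hsv[...,2]>80); cop[:, :190]=0; cop[:,260:]=0; cop[:200]=0; cop[290:]=0
ys,xs=np.nonzero(cop); print('copper',len(xs),list(zip(xs,ys))[:20])
e=o['ee_pos']; u=np.array([.05,.9987,0]); w=np.array([-.9987,.05,0]); z=np.array([0,0,1])
for th in(0,10,20,30):
    t=np.radians(th); a=u*np.cos(t)+z*np.sin(t); n=-u*np.sin(t)+z*np.cos(t); pv=e+z*.0015
    g=lambda x,y,hh:proj(b,pv+a*x+w*y+n*(hh-.006))
    print(th,'end',g(.053,-.022,.008),g(.053,.022,.008),'tab',g(.068,0,.004))
E
```

```text
[0.5 0.4 0.1] [-3.1 -2.  10.2] [-0.3  0.5  0. ]
[]Traceback (most recent call last):
  File "<stdin>", line 5, in <module>
IndexError: list index out of range
```

```bash
python3 - <<'E'
from box import *
np.set_printoptions(precision=1,suppress=True)
b=shot('scene'); o=env.observe()
im=b['image']; g=cv2.cvtColor(im,cv2.COLOR_RGB2GRAY)
print('     ',list(range(198,238,2)))
for v in range(236,276,2): print(v,g[v,198:238:2].tolist())
e=o['ee_pos']; u=np.array([.05,.9987,0]); w=np.array([-.9987,.05,0]); z=np.array([0,0,1])
for th in(0,10,20,30):
    t=np.radians(th); a=u*np.cos(t)+z*np.sin(t); n=-u*np.sin(t)+z*np.cos(t); pv=e+z*.0015
    q=lambda x,y,hh:proj(b,pv+a*x+w*y+n*(hh-.006))
    print(th,'end top',q(.053,-.022,.008),q(.053,.022,.008),'bottom',q(.053,.022,0),'tab',q(.068,0,.004),'label edge near',q(.045,.018,.011),q(.0,.018,.013))
P=[.48436,.41369,1.5205]
print('lip',[proj(b,W(P,sl(.06,y,.013))) for y in(0,.0735)],'bar',[proj(b,W(P,sl(.076,y,.029))) for y in(0,.044)])
E
```

```text
[198, 200, 202, 204, 206, 208, 210, 212, 214, 216, 218, 220, 222, 224, 226, 228, 230, 232, 234, 236]
236 [96, 94, 77, 80, 93, 85, 56, 39, 39, 37, 40, 42, 35, 34, 33, 23, 32, 42, 47, 53]
238 [97, 94, 81, 61, 81, 92, 87, 58, 37, 38, 34, 42, 43, 32, 29, 34, 47, 52, 50, 43]
240 [99, 98, 88, 51, 58, 81, 94, 87, 58, 35, 38, 36, 37, 37, 36, 46, 51, 47, 35, 32]
242 [94, 99, 94, 59, 36, 59, 81, 94, 87, 63, 65, 44, 37, 41, 48, 49, 45, 39, 36, 44]
244 [94, 96, 97, 83, 47, 35, 71, 89, 93, 95, 125, 77, 38, 45, 52, 49, 41, 35, 43, 48]
246 [110, 98, 95, 96, 100, 103, 142, 138, 94, 90, 83, 59, 40, 39, 47, 52, 48, 49, 49, 51]
248 [110, 110, 96, 124, 181, 183, 187, 180, 117, 71, 51, 47, 48, 43, 39, 46, 48, 52, 49, 49]
250 [99, 109, 109, 131, 180, 190, 190, 175, 99, 56, 53, 52, 50, 48, 41, 38, 46, 50, 50, 49]
252 [91, 100, 109, 110, 135, 176, 190, 171, 76, 64, 59, 64, 56, 47, 47, 43, 41, 54, 58, 52]
254 [139, 92, 96, 106, 108, 136, 180, 180, 90, 51, 64, 70, 62, 51, 50, 47, 42, 49, 69, 65]
256 [182, 137, 92, 96, 107, 111, 137, 177, 118, 39, 48, 64, 61, 49, 49, 60, 88, 69, 68, 67]
258 [168, 183, 138, 92,
[... 708 characters left out ...]
, 98, 95, 48]
274 [202, 183, 110, 88, 84, 91, 91, 137, 171, 161, 133, 127, 126, 109, 104, 99, 100, 100, 96, 51]
0 end top [188.5 264.9] [206.5 282.7] bottom [207.1 285. ] tab [190.3 280.9] label edge near [208.6 276.9] [230.2 258.4]
10 end top [188.2 261.6] [206.4 279.6] bottom [206.3 282.5] tab [189.5 277.2] label edge near [208.8 274. ] [230.8 257.9]
20 end top [188.8 257.8] [207.1 275.8] bottom [206.3 279.2] tab [189.8 272.6] label edge near [209.6 270.6] [231.4 257.6]
30 end top [190.1 253.5] [208.6 271.5] bottom [207.1 275.3] tab [191.2 267.3] label edge near [211.2 266.8] [231.9 257.3]
lip [array([195.7, 250.8]), array([228.7, 282.8])] bar [array([190.4, 245.7]), array([210.3, 264.9])]
```

>>> carry_out([
  [0.045,0,0,0,0],
  [0.05,0,0,0,0],
  [0.056,0,0,0,0],
  [0.062,0,0,0,0],
  [0.062,0,0,0,0],
])

```text
t: 17.1
ee_pos: [0.4836, 0.4141, 0.0636]
tool_rot: [0.001, 0.73, 0.684, 0.001]
ft_force: [1.8, -3.3, 5.0]
gripper_width: 0.705
grasp_force: 2.9
```

>>> carry_out([
  [0.062,0,-0.002,0.003,0],
  [0.062,0,-0.004,0.007,0],
  [0.062,0,-0.01,0.02,0],
  [0.062,0,-0.02,0.05,0],
  [0.062,0,-0.02,0.045,0],
])

```text
t: 17.6
ee_pos: [0.4811, 0.359, 0.1843]
tool_rot: [-0.001, 0.729, 0.684, -0.001]
ft_force: [0.6, -0.6, -0.7]
gripper_width: 0.705
grasp_force: 0.0
```

>>> carry_out([
  [0.0,0,-0.03,0.03,0],
  [0.0,0,-0.04,0.03,0],
  [0.0,0,-0.04,0.02,0],
  [0.0,0,-0.045,0,0],
  [0.0,0,0,0,0],
])

```text
t: 18.1
ee_pos: [0.4826, 0.2007, 0.2652]
tool_rot: [0.001, 0.731, 0.682, 0.0]
ft_force: [0.2, 0.7, -0.9]
gripper_width: 0.274
grasp_force: 0.0
```

```bash
python3 - <<'E'
from box import *
a=shot('top');b=shot('scene'); o=env.observe(); print(o['ee_pos'])
r=lambda p,y,x:cv2.resize(p['image'][y:y+173,x:x+150],(400,462),interpolation=cv2.INTER_CUBIC)
cv2.imwrite('pics/m5.png',cv2.cvtColor(np.hstack([r(a,110,150),r(b,150,150)]),4))
E
```

```text
[0.48220919 0.20404166 0.26427958]
```

View pics/m5.png

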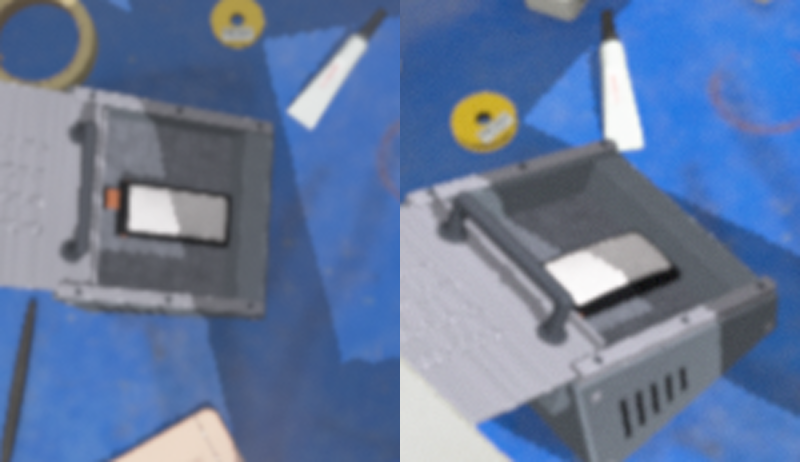

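>>> carry_out([
  [0,0.001,0.045,0,0],
  [0,0.001,0.045,0,0],
  [0,0.001,0.045,0,0],
  [0,0.001,0.045,0,0],
  [0,0.001,0.045,0,0],
], squeeze=10)

```text
t: 18.7
ee_pos: [0.4859, 0.4332, 0.2632]
tool_rot: [-0.0, 0.729, 0.685, -0.0]
ft_force: [0.6, -0.5, -0.0]
gripper_width: 0.004
grasp_force: 0.0
```

>>> carry_out([
  [0,0.001,0.045,0,0],
  [0,0,0.02,0,0],
  [0,0,0,-0.035,0],
  [0,0,0,-0.035,0],
  [0,0,0,0,0],
])

```text
t: 19.2
ee_pos: [0.4838, 0.4943, 0.1866]
tool_rot: [-0.001, 0.729, 0.685, -0.006]
ft_force: [-1.7, -0.3, -0.5]
gripper_width: 0.007
grasp_force: 0.0
```

>>> carry_out([
  [0,0,0,-0.02,0],
  [0,0,0,-0.015,0],
  [0,0,0,-0.005,0],
  [0,0,0,0,0],
  [0,0,0,0,0],
])

```text
t: 19.7
ee_pos: [0.4887, 0.4952, 0.1551]
tool_rot: [0.0, 0.73, 0.684, 0.001]
ft_force: [0.8, -0.1, 0.0]
gripper_width: 0.005
grasp_force: 0.0
```

Now down towards the contact pose (y≈0.480, z≈0.141), diagonal along the slope.

>>> carry_out([
  [0,0,-0.003,-0.004,0],
  [0,0,-0.004,-0.004,0],
  [0,0,-0.004,-0.003,0],
  [0,0,-0.003,-0.002,0],
  [0,0,0,0,0],
])

```text
t: 20.2
ee_pos: [0.4882, 0.48, 0.1405]
tool_rot: [-0.0, 0.73, 0.684, -0.0]
ft_force: [0.4, -0.8, 0.1]
gripper_width: 0.008
grasp_force: 0.0
```

>>> carry_out([
  [0,0,-0.004,-0.0023,0],
  [0,0,-0.004,-0.0023,0],
  [0,0,-0.004,-0.0023,0],
  [0,0,-0.004,-0.0023,0],
  [0,0,0,0,0],
])

```text
t: 20.7
ee_pos: [0.4881, 0.4642, 0.1313]
tool_rot: [0.0, 0.73, 0.684, -0.0]
ft_force: [0.1, 1.3, -0.1]
gripper_width: 0.006
grasp_force: 0.4
```

>>> carry_out([
  [0,0,-0.006,-0.0035,0],
  [0,-0.001,-0.01,-0.0058,0],
  [0,0,-0.01,-0.0058,0],
  [0,-0.001,-0.01,-0.0058,0],
  [0,0,0,0,0],
])

```text
t: 21.2
ee_pos: [0.486, 0.4264, 0.1093]
tool_rot: [0.0, 0.73, 0.684, -0.001]
ft_force: [0.5, -0.2, -0.3]
gripper_width: 0.005
grasp_force: 0.0
```

```bash
python3 - <<'E'
from box import *
b=shot('scene'); a=shot('top'); P=[.48436,.41369,1.5205]
for p in(a,b):
  for l in('cover_handle','cover'):
    for r in env.search_frame(l,p)[:2]: print(l,np.round(r['at'],3),round(r['confidence'],2))
print('tcp',proj(b,env.observe()['ee_pos']).round(1))
for d in(.130,.1,.08): print(d,[proj(b,W(P,sl(-.056+d,y,.029))).round(1).tolist() for y in(-.044,0,.044)])
save(b,'m6.png'); g=cv2.cvtColor(b['image'],7)
for v in range(222,282,3): print(v,g[v,168:232:3].tolist())
E
```

```text
cover_handle [0.455 0.477 0.129] 0.83
cover [0.453 0.475 0.13 ] 0.72
cover_handle [0.48  0.49  0.139] 0.61
cover [0.487 0.491 0.137] 0.82
tcp [212.  243.3]
0.13 [[172.6, 227.0], [191.5, 245.3], [211.3, 264.5]]
0.1 [[187.9, 222.1], [206.6, 239.8], [226.2, 258.3]]
0.08 [[197.6, 219.1], [216.2, 236.3], [235.6, 254.4]]
222 [131, 127, 123, 127, 73, 34, 64, 84, 88, 88, 46, 38, 36, 43, 37, 34, 29, 31, 48, 52, 41, 31]
225 [131, 133, 130, 129, 129, 76, 40, 80, 85, 59, 51, 44, 40, 36, 39, 31, 36, 50, 50, 35, 41, 89]
228 [134, 133, 132, 134, 133, 134, 100, 126, 63, 52, 49, 50, 48, 35, 35, 39, 49, 50, 31, 29, 72, 103]
231 [133, 134, 133, 134, 132, 131, 134, 132, 65, 59, 57, 56, 49, 45, 42, 57, 53, 47, 39, 72, 98, 102]
234 [132, 132, 133, 133, 135, 134, 133, 133, 97, 37, 59, 67, 53, 79, 83, 47, 61, 65, 59, 74, 93, 79]
237 [136, 136, 133, 135, 131, 134, 130, 131, 129, 81, 36, 61, 70, 106, 96, 68, 39, 62, 68, 76, 63, 55]
240 [155, 136, 135, 134, 135, 131, 128, 128, 131, 132, 82, 40, 88, 91, 86, 93, 58, 36, 65, 69, 69, 69]
243 [199, 158, 138, 129, 129, 134, 134, 136, 135, 132, 131, 88, 47, 57, 53, 8
[... 671 characters left out ...]
133, 52, 40, 46]
264 [202, 197, 204, 201, 204, 209, 188, 149, 133, 135, 134, 132, 133, 133, 146, 208, 195, 199, 193, 95, 37, 47]
267 [200, 205, 202, 207, 197, 200, 199, 198, 159, 145, 135, 131, 131, 142, 194, 200, 205, 199, 199, 141, 39, 48]
270 [203, 202, 198, 198, 201, 198, 201, 197, 204, 201, 186, 140, 132, 169, 204, 201, 203, 204, 199, 187, 87, 103]
273 [199, 200, 200, 199, 197, 206, 199, 206, 211, 197, 197, 198, 185, 202, 197, 203, 201, 203, 205, 198, 194, 197]
276 [201, 201, 199, 206, 205, 206, 214, 200, 200, 201, 200, 200, 201, 205, 205, 198, 204, 199, 204, 204, 200, 188]
279 [199, 206, 206, 204, 199, 201, 201, 203, 201, 202, 201, 201, 199, 201, 204, 205, 200, 203, 200, 197, 171, 196]
```

>>> carry_out([
  [0,0,-0.01,-0.0058,0],
  [0,-0.001,-0.01,-0.0058,0],
  [0,0,-0.01,-0.0058,0],
  [0,-0.001,-0.01,-0.0058,0],
  [0,0,-0.01,-0.0058,0],
])

```text
t: 22.0
ee_pos: [0.4842, 0.3778, 0.0814]
tool_rot: [-0.0, 0.73, 0.684, -0.0]
ft_force: [0.6, 2.9, 2.5]
gripper_width: 0.006
grasp_force: 1.5
```

>>> carry_out([
  [0,0,-0.006,-0.0035,0],
  [0,0,-0.005,-0.0029,0],
  [0,0,-0.004,-0.0023,0],
  [0,0,-0.003,-0.0017,0],
  [0,0,0,0,0],
])

```text
t: 22.5
ee_pos: [0.4839, 0.3629, 0.0722]
tool_rot: [-0.001, 0.73, 0.684, 0.001]
ft_force: [-3.9, 10.5, 4.4]
gripper_width: 0.009
grasp_force: 5.2
```

>>> carry_out([
  [0,0,-0.002,-0.001,0],
  [0,0,-0.002,-0.001,0],
  [0,0,-0.002,-0.001,0],
  [0,0,0,0,0],
  [0,0,0,0,0],
])

```text
t: 23.0
ee_pos: [0.4841, 0.3625, 0.0721]
tool_rot: [-0.004, 0.729, 0.684, 0.006]
ft_force: [-10.1, 28.3, 14.2]
gripper_width: 0.008
grasp_force: 14.0
```

>>> carry_out([
  [0,0,0.008,0.006,0],
  [0,0,0.005,0.008,0],
  [0,0,0,0.03,0],
  [0,0,0,0.05,0],
  [0,0,0,0.05,0],
])

```text
t: 23.5
ee_pos: [0.4837, 0.3664, 0.2127]
tool_rot: [0.0, 0.73, 0.684, -0.002]
ft_force: [0.3, -0.1, 0.9]
gripper_width: 0.007
grasp_force: 0.0
```

>>> carry_out([
  [0,0,-0.04,0.03,0],
  [0,0,-0.045,0.02,0],
  [0,0,-0.045,0,0],
  [0,0,-0.045,0,0],
  [0,0,0,0,0],
])

```text
t: 24.0
ee_pos: [0.4845, 0.1876, 0.2625]
tool_rot: [0.001, 0.731, 0.682, -0.001]
ft_force: [-0.4, 0.6, -0.2]
gripper_width: 0.004
grasp_force: 0.0
```

```bash
python3 - <<'E'
from box import *
a=shot('top'); b=shot('scene'); T,S=pickle.load(open('ts.pkl','rb'))
print(env.observe()['ee_pos'])
for l in('cover','flat_battery'): print(l,[np.round(r['at'],3) for r in env.search_frame(l,a)[:1]],[np.round(r['at'],3) for r in env.search_frame(l,b)[:1]])
G=lambda p:cv2.cvtColor(p['image'],7)
for v in(178,190,199): print(v,'now',G(a)[v,232:254].tolist(),'\n  was',G(T)[v,232:254].tolist())
for v in(224,233): print(v,'now',G(b)[v,230:276:2].tolist(),'\n  was',G(S)[v,230:276:2].tolist())
print('back edge now',G(a)[190,160:190].tolist(),'was',G(T)[190,160:190].tolist())
E
```

```text
[0.4844851  0.19130495 0.2624948 ]
cover [array([0.485, 0.406, 0.095])] [array([0.485, 0.412, 0.088])]
flat_battery [] [array([0.452, 0.148, 0.004])]
178 now [118, 117, 117, 120, 119, 118, 118, 118, 108, 90, 74, 69, 68, 77, 92, 98, 98, 100, 95, 84, 79, 81] 
  was [154, 154, 156, 156, 155, 154, 143, 121, 96, 83, 84, 84, 85, 102, 126, 131, 128, 129, 120, 101, 98, 101]
190 now [116, 118, 118, 119, 117, 117, 116, 112, 98, 78, 71, 68, 71, 83, 98, 101, 98, 96, 91, 83, 84, 85] 
  was [154, 155, 156, 155, 152, 143, 122, 101, 84, 81, 85, 87, 104, 126, 126, 124, 124, 120, 111, 104, 103, 105]
199 now [116, 117, 118, 117, 117, 115, 114, 106, 87, 73, 70, 71, 82, 98, 101, 99, 103, 98, 85, 80, 80, 79] 
  was [154, 155, 153, 151, 144, 128, 108, 90, 82, 84, 85, 88, 104, 124, 130, 130, 132, 123, 103, 96, 96, 97]
224 now [128, 128, 126, 126, 127, 125, 124, 121, 116, 111, 87, 67, 68, 74, 84, 103, 109, 114, 115, 117, 122, 126, 128] 
  was [174, 179, 176, 154, 133, 120, 146, 147, 128, 110, 81, 80, 94, 95, 98, 101, 102, 101, 106, 106, 113, 117, 119]
233 now [121, 124, 125, 126, 125, 126, 128, 125, 126, 126, 125, 123, 123, 116, 111, 85, 67, 71, 72, 72, 73, 80, 83] 
  was [168, 173, 177, 174, 175, 177, 177, 173, 151, 119, 118, 146, 152, 127, 109, 81, 79, 93, 94, 95, 103, 106, 109]
back edge now [112, 112, 113, 112, 112, 111, 110, 109, 100, 95, 95, 107, 126, 137, 140, 139, 139, 140, 137, 141, 155, 163, 164, 165, 166, 167, 167, 168, 167, 167] was [101, 102, 102, 102, 102, 101, 100, 98, 91, 86, 86, 97, 115, 125, 126, 127, 126, 125, 131, 144, 149, 149, 150, 151, 152, 153, 153, 152, 152, 153]
```

```bash
python3 -c "
from plant import env
print(env.hand_in())"
```

```text
the job is handed in; nothing more can be done
None
```

The swollen battery lies flat on the compartment floor, the cover is shut against its lower stop, the flat battery was left where it lay, and the job was handed in at about 24 s of the 72 s limit.

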